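# Refit the rotor of a mini-centrifuge and shut its lid

## Robot

A 6-joint arm with a two-finger parallel gripper is mounted at the origin on a cart in front of the work surface, level with it; the furniture and walls round the work are solid. World frame = base frame: x ahead of the robot, y to its left, z up, the work surface at z = 0. Lengths are in m, angles in degrees, forces in N, time in s.
With the tool pointing down it reaches from about 0.4 to 0.825 m from the base axis. Payload 7 kg.
Tool frame: the origin (TCP) lies at the very end of the fingers, on their centre line; the grasp point (between the pads) lies 19 mm behind it (ctrl.hold_point_z is the distance from the TCP to the grasp point, in m); z points along the fingers, y is the line along which they close (so a half turn about z gives the same grasp; the last joint's range is limited). The gripper opens to 88 mm and grips with 3 to 60 N. Pads are 19 mm wide; open, the fingers measure 130 mm over their backs; the gripper's body (78 mm by 193 mm) begins 47 mm behind the grasp point.
Start: joints at [-49.383, 20.546, 0.682, 0, -70.136, -16.507], TCP at [0.276, -0.616, 0.227] pointing down, gripper open.
Joint ranges: [-176.03, 176.03], [-82.01, 121.73], [-58.28, 71.71], [-173.87, 95.51], [-174.79, -0.11], [-173.66, 173.66]. Speed limits (degrees/s): [136.94, 136.94, 172.46, 180, 180, 180].

## Interface

Orientations are given as [roll, pitch, yaw] about the fixed x, y, z axes, in that order (R = Rz(yaw) Ry(pitch) Rx(roll)).
In Python, from plant import sensors, viewer, workorder, ctrl gives the robot as it stands.
- The arm moves only by the shell command python3 -m pendant 'ROWS'. ROWS is JSON, a list of rows, each a list of 3 entries, a list of its own where there are three numbers: the opening, from -1 (shut) to 1 (fully open), so that 0 is half open, then the shift along the tool's x, y, z in m, then the turn, a rotation vector about the tool's x, y, z in degrees. A call has 1 to 10 rows; each row is the pose to reach, as a shift and turn from the pose commanded when the call began, along the tool's axes at that moment; what a row does not reach only later rows make up. A row lasts 1/12 s, in which the tool goes at most 41.7 mm and 7.16 degrees, less where a joint would pass 70% of its speed; a pose out of reach is approached as far as the arm can. A call with a gripper value outside its range is refused whole. The fingers move at their own pace and stop on an object; the grip force is fixed at half the most. Time passes only in rows, so rows that repeat a pose let the fingers close. It gives the time, the measured TCP pose, the force, the opening and the grip force at its end, in the units of the state.
- sensors.get_obs(): the state, without advancing time (a new reading comes with each control period).
- viewer.snapshot(name): name is "side" or "top"; returns the picture (480x640x3 uint8, red, green, blue); there is no depth.
- viewer.camera_params(name): a dict with "fx", "fy", "cx", "cy" (pixels), "extrinsics" (4x4, takes a point from world to camera coordinates). Camera axes: x right, y up, looking along -z (the intrinsics and any distortion apply to the point x, -y, -z); pixel columns grow to the right and rows downward; lengths in m; the calibration is good to about 2 mm. A picture is of the moment at which its call begins. camera_params takes no time and is no camera call.
- workorder.close_job(): hands the job in; it is judged then, once.
The state is a dict: "clock": time; "joint_pos": joint angles; "qvel": joint speeds; "tau": joint torques, N m; "tool_pos": TCP position; "orientation": TCP orientation; "force": force on the tool from outside, world axes, zero at the start; "moment": the same for the moment, N m; "opening": finger opening in m; "gripper_force": force on a finger pad.
Only numpy, scipy, OpenCV 4.12 (cv2) and the standard library are available. Lean on these libraries where they do the work, as an engineer would, in place of code of your own. Each camera call takes 0.05 s, during which the arm holds its last target. There are 200 camera calls.

## Task

The centrifuge's rotor has been taken off for cleaning. Lift it by its black knob, turn it so that its three brass-bushed holes line up with the three studs of the drive hub in the open centrifuge, and lower it (do not drop it) until it lies flat and fully down on the hub; then let go and shut the clear lid completely. Leave the other things on the bench where they are.

Things in the scene. Friction and masses are not known exactly. Their poses are not given: they have to be found in the camera images.
- rotor: Centrifuge rotor, loose, lying flat: bare-metal disc, diameter 104 mm, 24 mm thick, about 0.24 kg, with a round black grip knob on its middle (diameter 28 mm, from 24 to 62 mm above the underside). Origin: centre of the underside; z up towards the knob. Twelve plain 11 mm holes near the rim (42.5 mm from the axis) are for sample tubes; the stud holes are described at bush_hole.
- bush_hole (a point): Centre of one of the rotor's three stud holes, at the underside: 11 mm in diameter, right through, ringed by a brass bush on top. They lie 24 mm from the rotor's axis at 0 (this one), 120 and 240 degrees from the rotor's x axis; all three are alike, so any of them may go on any stud.
- centrifuge: Mini-centrifuge, fixed: white housing with grey deck 66 mm above the bench, 174 mm deep (x from -84 to +90 mm), 158 mm wide, panel with dial at its -x side. A round chamber, 115 mm in diameter, open at the top, holds the drive hub. Origin: on the bench under the drive axis; z up, x to the back, where the lid is hinged.
- hub_face (a point): Centre of the flat top of the drive hub (steel disc, diameter 66 mm, in the chamber), 40 mm above the bench, 26 mm below the deck, on the drive axis; z up, turns with the hub. The studs stand on this face. With the rotor home its underside lies on this face, its top 2 mm below the deck, its knob rising to 102 mm above the bench.
- stud (a point): Foot, on the hub's top face, of one of the three steel studs: 8 mm in diameter, 14 mm tall, the upper 5 mm tapering to 3.6 mm. They stand 24 mm from the drive axis at 0 (this one), 120 and 240 degrees from hub_face's x axis.
- hub (a joint): Angle of the drive hub in the housing in rad, counter-clockwise from above; 0 when its x axis lies along the centrifuge's. It stands at any angle and is stiff to turn (0.25 N m).
- lid (a joint): Angle of the lid in rad: 0 shut, 1.57 upright. It starts open, leaning back a little past upright, its edge only some 30 mm clear of a rotor held over the hub; the stiff hinge keeps it where it is left (about 2 N at the tab moves it), so it must be pushed all the way down.
- lid_tab (a point): Middle of the outer face of the lid's blue finger tab (upper face when shut), 162 mm from the hinge line. Tab: 40 mm wide, 8 mm thick, from 146 to 173 mm from the hinge. z points out of the face: up when shut, to the back (away from the robot) when open; x towards the hinge. Between tab and hinge a clear dome, 135 mm in diameter, bulges 50 mm out of the same side.
- lid_hinge (a point): Middle of the lid's hinge line, 66 mm above the bench, 78 mm behind the drive axis; y runs along the hinge and the frame swings with the lid. When shut, the dome's inside is 113 mm above the bench, 11 mm over the knob of a rotor that is home.
- cap_vial_a: Sample vial with a turquoise screw cap, 35 mm in diameter, 54 mm tall, standing on the bench; origin at the centre of its underside. Bystander.
- cap_vial_b: Sample vial with a green screw cap, 35 mm in diameter, 54 mm tall; origin at the centre of its underside. Bystander.
- cap_vial_c: Sample vial with a turquoise screw cap, 35 mm in diameter, 54 mm tall; origin at the centre of its underside. Bystander.
- beaker: Small glass beaker, 53 mm in diameter, 70 mm tall; origin at the centre of its underside. Bystander.
- run_timer: White run timer lying on the bench, 62 x 66 x 19 mm; origin at the centre of its underside. Bystander.
- pen: White marker pen with a blue cap lying on the bench, 135 mm long, 15 mm thick; origin under its middle. Bystander.

How it is judged (in metres and radians):
On the way, in this order (a step that is already met when the one before it is completed fails the run):
1. the rotor lies on the drive hub with the studs in its bushed holes: flat (within 0.04 rad), centred within 3 mm, its underside within 2 mm of the hub face (horizontal distance between rotor and hub_face below 0.003 m and z of rotor in the frame of hub_face below 0.002 m and angle between rotor's own z axis and vertical below 0.04 rad), for 0.2 s.
2. the lid is shut (within 0.04 rad) over the rotor (value of joint lid below 0.04 rad), for 0.2 s.
At the end, for the whole second after the job is handed in: The rotor is home on the drive hub with the three studs in its bushed holes (underside within 2 mm of the hub face, centred within 3 mm, level within 0.04 rad), at rest, and the lid is shut within 0.04 rad (all of step 1 and value of joint lid below 0.04 rad and linear speed of rotor below 0.02 m/s); the robot touches nothing.
It fails at once if the rotor is dropped onto the hub (it meets hub or studs faster than 0.7 m/s, a free fall of some 25 mm) (horizontal distance between rotor and hub_face below 0.06 m and z of rotor in the frame of hub_face below 0.03 m and linear speed of rotor above 0.7 m/s).
It fails at once if one of the other things on the bench is shoved more than 30 mm or knocked over (distance of any of cap_vial_a, cap_vial_b, cap_vial_c, beaker, run_timer, pen from where it was at the start of the episode above 0.03 m or angle between any of cap_vial_a, cap_vial_b, cap_vial_c, beaker's own z axis and vertical above 0.6 rad).
It also fails if it takes over 58 s, if anything falls off the work surface, if the arm or the gripper's body presses on something with over 40 N, if the wrist force passes 120 N, or if a joint passes its speed limit or range.

## Working session

There is one attempt and no reset: what is moved stays moved. The work goes in short steps, Python scripts to look and compute and a shell command to move; the robot and the scene stay as the last step left them, time stands still between calls to the robot, and variables do not carry over. Pictures are saved under pics/ and viewed, at most 10 in all, crops included, and the job is handed in when it is done.

```bash
ls; mkdir -p pics; python3 - <<'E'
from plant import sensors, viewer, ctrl
import cv2
print(sensors.get_obs(), ctrl.hold_point_z)
for n in("side","top"):
    im=viewer.snapshot(n); cv2.imwrite(f"pics/{n}0.png",im[:,:,::-1]); p=viewer.camera_params(n); print(n,p)
E
```

```text
pics
{'clock': 0.0, 'joint_pos': array([-4.93829191e+01,  2.05933307e+01,  6.34376062e-01, -1.97216113e-02,
       -7.01356807e+01, -1.65086793e+01]), 'qvel': array([ 0.08186952, -0.01246386, -0.02574907, -0.01346193,  0.13626526,
        0.01671332]), 'tau': array([-2.27573255e-04, -5.82712948e+01,  2.93055761e+01,  6.99759588e+00,
        6.57204859e-03, -1.75033047e-04]), 'tool_pos': array([ 0.27551072, -0.61568541,  0.22560712]), 'orientation': array([ 1.79903997e+02, -9.11901111e-03, -1.55898307e+02]), 'force': array([-0.33150271, -0.69076381, -0.46436602]), 'moment': array([ 0.01278938,  0.01270789, -0.02735157]), 'gripper_force': 0.0, 'opening': 0.08739301333411853} 0.0188
side {'fx': 547.794186033469, 'fy': 547.794186033469, 'cx': 322.7836222260192, 'cy': 245.3557579717732, 'extrinsics': array([[ 0.96071705,  0.276824  ,  0.01977943, -0.57036958],
       [-0.18740852,  0.59453109,  0.78192764, -0.07124059],
       [ 0.20469685, -0.75491805,  0.62305533, -1.19227794],
       [ 0.        ,  0.        ,  0.        ,  1.        ]])}
top {'fx': 442.8404586108662, 'fy': 442.8404586108662, 'cx': 317.87711979919965, 'cy': 240.30869373159268, 'extrinsics': array([[-0.24649104, -0.96903276,  0.01475372,  0.30753087],
       [ 0.74468486, -0.17963752,  0.64278677, -0.44655981],
       [-0.62023111,  0.16942805,  0.76590306, -0.69969665],
       [ 0.        ,  0.        ,  0.        ,  1.        ]])}
```

View pics/top0.png

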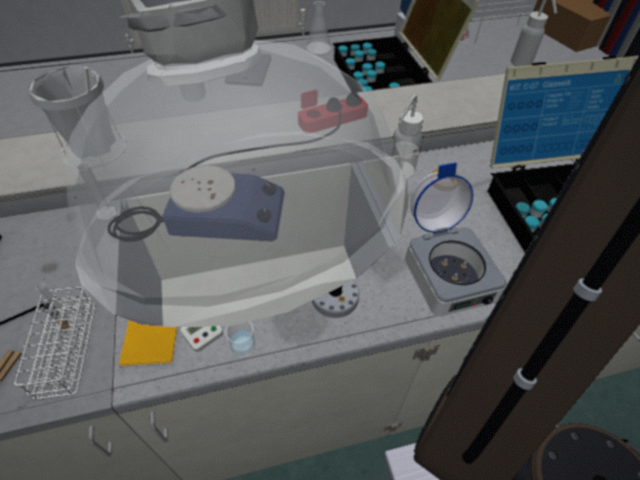

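View pics/side0.png

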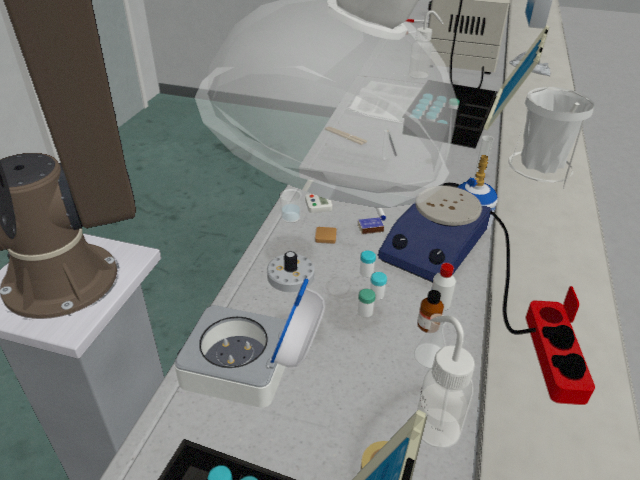

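The top view shows the rotor at about (335,297), the hub at (456,268) and the lid tab at (447,170). The side view shows the rotor at (291,270), the hub at (234,345), the vials at about (368,265), (379,283) and (366,300), and the beaker at (290,205). A clear extraction hood hangs above the bench. Next I'll make zoomed crops and triangulate.

```bash
cat > h.py <<'E'
import numpy as np, cv2
from plant import viewer
P={n:viewer.camera_params(n) for n in("side","top")}
def ray(n,uv):
    p=P[n];E=np.array(p["extrinsics"]);R=E[:3,:3];t=E[:3,3]
    d=np.array([(uv[0]-p["cx"])/p["fx"],-(uv[1]-p["cy"])/p["fy"],-1.])
    return -R.T@t, R.T@d
def plane(n,uv,z):
    o,d=ray(n,uv); return o+d*(z-o[2])/d[2]
def tri(a,b):
    A=np.zeros((3,3));r=np.zeros(3)
    for n,uv in(("side",a),("top",b)):
        o,d=ray(n,uv);d=d/np.linalg.norm(d);M=np.eye(3)-np.outer(d,d);A+=M;r+=M@o
    return np.linalg.solve(A,r)
def proj(n,X):
    p=P[n];E=np.array(p["extrinsics"]);c=E[:3,:3]@np.asarray(X,float)+E[:3,3]
    return np.array([p["cx"]-p["fx"]*c[0]/c[2],p["cy"]+p["fy"]*c[1]/c[2]])
def rect(n,im,c,z,half,size=400):
    "metric top-down view of plane z around c: image right=+x, up=+y"
    w=np.array([[-1,1],[1,1],[1,-1],[-1,-1]])*half
    src=np.float32([proj(n,[c[0]+a,c[1]+b,z]) for a,b in w])
    dst=np.float32([[0,0],[size,0],[size,size],[0,size]])
    return cv2.warpPerspective(im,cv2.getPerspectiveTransform(src,dst),(size,size),flags=cv2.INTER_CUBIC)
E
python3 - <<'E'
from h import *
np.set_printoptions(precision=4,suppress=True)
T=cv2.imread("pics/top0.png");S=cv2.imread("pics/side0.png")
print("knob top",tri((291,254),(338,288)))
print("rotor side",plane("side",(291,270),.024),"top",plane("top",(335,297),.024))
print("hub",plane("side",(234,349),.04),plane("top",(456,269),.04))
print("deck rim",plane("side",(234,342),.066),plane("top",(457,264),.066))
print("tab",tri((305,285),(447,170)))
print("vials",[plane("side",uv,.054) for uv in((368,257),(379,279),(366,295))])
print("beaker",plane("side",(291,205),.03))
# hood rim: lateral extremes & lowest; height guess
for z in(.2,.3,.4,.5): print(z,"side L,R,B",plane("side",(197,95),z)[:2],plane("side",(450,160),z)[:2],plane("side",(330,203),z)[:2],"top L R B",plane("top",(76,250),z)[:2],plane("top",(410,180),z)[:2],plane("top",(230,326),z)[:2])
r=lambda n,im,uv,h:cv2.resize(im[uv[1]-h:uv[1]+h,uv[0]-h:uv[0]+h],(400,300),interpolation=cv2.INTER_CUBIC)
def crop(im,u,v,w,h): return cv2.resize(im[v-h:v+h,u-w:u+w],(400,300),interpolation=cv2.INTER_CUBIC)
cv2.imwrite("pics/z0.png",np.vstack([np.hstack([crop(S,291,268,32,24),crop(S,234,345,48,36)]),np.hstack([crop(T,335,293,32,24),crop(T,456,266,40,30)])]))
E
```

```text
knob top [0.4675 0.1617 0.0518]
rotor side [0.4783 0.1489 0.024 ] top [0.4574 0.164  0.024 ]
hub [ 0.4556 -0.1056  0.04  ] [ 0.4543 -0.1096  0.04  ]
deck rim [ 0.4601 -0.1108  0.066 ] [ 0.45   -0.1027  0.066 ]
tab [ 0.5832 -0.0968  0.2216]
vials [array([0.6348, 0.2066, 0.054 ]), array([0.6718, 0.1439, 0.054 ]), array([0.6565, 0.0893, 0.054 ])]
beaker [0.4012 0.3774 0.03  ]
0.2 side L,R,B [0.0747 0.5621] [0.7654 0.4199] [0.5547 0.1727] top L R B [0.554  0.6218] [ 0.5883 -0.0258] [0.3379 0.3762]
0.3 side L,R,B [0.1901 0.3551] [0.7676 0.2363] [0.5914 0.0296] top L R B [0.4602 0.5757] [0.489  0.0327] [0.2791 0.3698]
0.4 side L,R,B [0.3056 0.1482] [0.7698 0.0527] [ 0.6281 -0.1135] top L R B [0.3665 0.5295] [0.3897 0.0913] [0.2203 0.3633]
0.5 side L,R,B [ 0.421  -0.0587] [ 0.7719 -0.1309] [ 0.6649 -0.2565] top L R B [0.2728 0.4833] [0.2905 0.1499] [0.1615 0.3569]
```

View pics/z0.png

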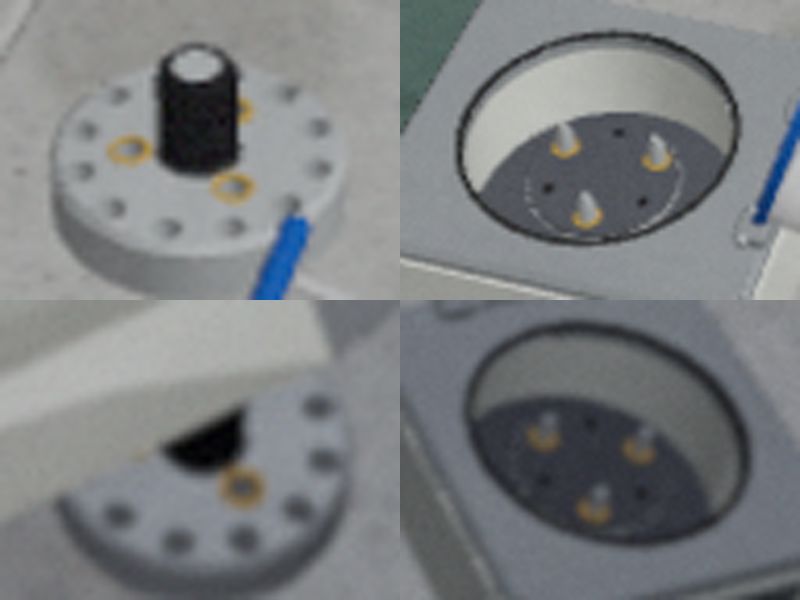

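The bushes and the studs show clearly in the crops (side rotor bushes near (280,268) and (296,274)). The hood seems to overhang the rotor, so I'll check its geometry before approaching.

```bash
python3 - <<'E'
import cv2,numpy as np
T=cv2.imread("pics/top0.png");S=cv2.imread("pics/side0.png")
c=cv2.createCLAHE(3,(6,6))
def f(im,x0,y0,x1,y1):
    g=c.apply(cv2.cvtColor(im,cv2.COLOR_BGR2GRAY))[y0:y1,x0:x1]
    g=cv2.resize(g,(400,int(400*(y1-y0)/(x1-x0))),interpolation=cv2.INTER_CUBIC)
    return np.vstack([g,np.zeros((600-g.shape[0],400),np.uint8)]) if g.shape[0]<600 else g[:600]
cv2.imwrite("pics/hood.png",np.hstack([f(T,60,0,460,400),f(S,180,0,480,300)]))
E
```

```text
(no output)
```

View pics/hood.png

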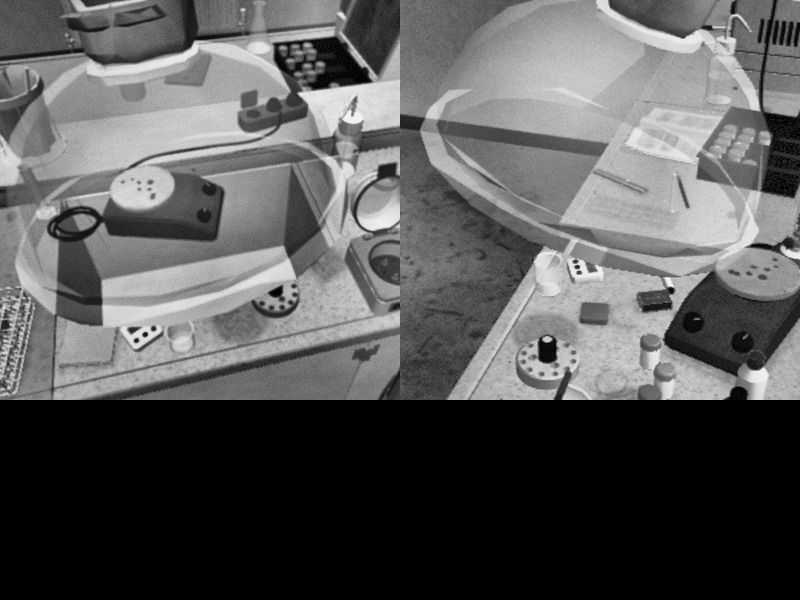

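The picture shows the hood's lower rim: an ellipse centred near (240,230) in the top view and (326,135) in the side view. I'll fit it as a circle in 3D from the rim points.

```bash
python3 - <<'E'
from h import *
from scipy.optimize import least_squares
np.set_printoptions(precision=3,suppress=True)
top=np.array([(16,240),(20,280),(100,325),(200,315),(290,275),(345,200),(345,170),(300,135),(180,145),(60,180)],float)+[60,0]
side=np.array([(430,125),(440,165),(520,225),(640,270),(700,275),(755,235),(470,90),(560,90),(650,130),(740,210)],float)
side[:,0]=180+(side[:,0]-400)*.75; side[:,1]*=.75
c0=tri((326,135),(240,230));print("centre tri",c0)
def pts(p,n):
    nrm=np.array([p[4],p[5],1]);nrm/=np.linalg.norm(nrm);out=[]
    for uv in(side if n=="side" else top):
        o,d=ray(n,uv);X=o+d*((p[:3]-o)@nrm)/(d@nrm);out.append(np.linalg.norm(X-p[:3])-p[3])
    return out
for tilt in(0,1):
    g=lambda p:np.r_[pts(np.r_[p[:4],p[4:]*tilt],"side"),pts(np.r_[p[:4],p[4:]*tilt],"top")]
    s=least_squares(g,[*c0,.25,0,0],loss="soft_l1",f_scale=.01);print(tilt,s.x,s.cost);print(s.fun*1000)
# rotor
k=tri((290.5,254.2),(338,287));print("knob",plane("side",(290.5,254.2),.062))
print("disc c",plane("side",(290.8,269.1),.024))
b=[plane("side",(279.8,268.0),.024),plane("side",(296.3,273.9),.024),plane("side",(259+243/6.25,244+108/6.25),.024),plane("top",(341.7,298.9),.024)];print(*b)
hs=[plane("side",(186+u/4.1667,309+v/4.1667),.04) for u,v in((566,148),(657,162),(587,217))for u in[u-400]]
ht=[plane("top",(416+(u-400)/5,236+(v-300)/5),.04) for u,v in((544,438),(640,446),(594,511))]
for h in(hs,ht):
    h=np.array(h)[:,:2];c=h.mean(0);print("hub",c,np.linalg.norm(h-c,axis=1),np.degrees(np.arctan2(*(h-c).T[::-1]))%120)
for nm,uv in(("rim side",(186+199/4.1667,309+138/4.1667)),("x",(0,0))):print(nm,plane("side",uv,.066))
print("rim top",plane("top",(416+208/5,236+134/5),.066))
E
```

```text
centre tri [0.493 0.337 0.253]
0 [0.506 0.312 0.317 0.258 0.    0.   ] 0.006427601999117195
[  30.094  -20.834  -17.906   64.558   91.294   52.763   82.181   12.156
 -128.887    0.661    2.786   14.529   -0.657  -27.035  -29.822   -2.281
   13.003  -10.118 -133.756  -44.284]
1 [0.508 0.32  0.292 0.272 0.304 0.106] 0.0012752411058774417
[ -8.725   0.524  -4.485   2.191   5.063  -3.09   -7.927  15.332 -20.797
 -23.829   7.485  -4.071   3.862   4.77    1.824  -7.662   3.735  30.875
  -7.895  56.789]
knob [0.475 0.156 0.062]
disc c [0.477 0.152 0.024]
[0.453 0.148 0.024] [0.493 0.14  0.024] [0.483 0.181 0.024] [0.449 0.152 0.024]
hub [ 0.459 -0.11 ] [0.024 0.024 0.023] [36.421 35.447 36.008]
hub [ 0.455 -0.107] [0.024 0.025 0.025] [38.207 40.055 35.8  ]
rim side [ 0.46  -0.111  0.066]
x [-1.456  1.544  0.066]
rim top [ 0.453 -0.105  0.066]
```

```bash
cat > go.py <<'E'
import sys,numpy as np
from scipy.spatial.transform import Rotation as Ro
from plant import sensors
def R_tilt(az,th):
    "tool leaning back towards azimuth az by th deg; tool y = az-90"
    a,t=np.radians([az,th]);z=np.array([-np.cos(a)*np.sin(t),-np.sin(a)*np.sin(t),-np.cos(t)])
    y=np.array([np.sin(a),-np.cos(a),0]);return np.c_[np.cross(y,z),y,z]
def rel(pos,R,s=None):
    s=s or sensors.get_obs();R0=Ro.from_euler("xyz",s["orientation"],degrees=True).as_matrix()
    print("shift",np.round(R0.T@(np.array(pos)-s["tool_pos"]),4),"turn",np.round(Ro.from_matrix(R0.T@R).as_rotvec(degrees=True),2))
def grasp(g,R): return np.array(g)-0+R[:,2]*.0188
E
python3 - <<'E'
from h import *;from go import *
np.set_printoptions(precision=4,suppress=True)
S=cv2.imread("pics/side0.png");T=cv2.imread("pics/top0.png")
for n,im,c in(("side",S,(291,268)),("top",T,(335,297))):
    hsv=cv2.cvtColor(im,cv2.COLOR_BGR2HSV);m=cv2.inRange(hsv,(12,70,60),(32,255,255))
    mm=np.zeros_like(m);mm[c[1]-20:c[1]+20,c[0]-25:c[0]+25]=m[c[1]-20:c[1]+20,c[0]-25:c[0]+25]
    k,l,st,ce=cv2.connectedComponentsWithStats(mm)
    for i in range(1,k):
        x,y,w,h,a=st[i];X=plane(n,(x+w/2-.5,y+h/2-.5),.024);v=X[:2]-([.476,.153] if n=="side" else [.472,.156])
        print(n,st[i],X,np.linalg.norm(v),np.degrees(np.arctan2(v[1],v[0]))%120)
print("y axis world at start vs R:",R_tilt(270,40))
R=R_tilt(270,40);rel([.36,-.12,.30],R)
rel(grasp([.476,.10,.15],R),R)
E
```

```text
side [297 260   2   4   6] [0.4829 0.1803 0.024 ] 0.028134657472430134 75.80060459995428
side [276 266   7   4  16] [0.4507 0.1489 0.024 ] 0.025661638813024135 69.19289192313869
side [293 272   7   4  17] [0.4923 0.1412 0.024 ] 0.020120789612514435 84.09560757251853
top [339 295   6   7  24] [0.4517 0.1513 0.024 ] 0.020811427462281384 73.04715162015495
y axis world at start vs R: [[-0.     -1.      0.    ]
 [-0.766   0.      0.6428]
 [-0.6428  0.     -0.766 ]]
shift [-0.2795  0.4181 -0.0737] turn [-22.88 -35.38 -63.1 ]
shift [-0.4802  0.5823  0.0909] turn [-22.88 -35.38 -63.1 ]
```

```bash
python3 -m pendant '[[1,[-0.11,0.167,-0.03],[-9,-14,-25]],[1,[-0.28,0.418,-0.074],[-22.9,-35.4,-63.1]],[1,[-0.28,0.418,-0.074],[-22.9,-35.4,-63.1]],[1,[-0.28,0.418,-0.074],[-22.9,-35.4,-63.1]],[1,[-0.28,0.418,-0.074],[-22.9,-35.4,-63.1]],[1,[-0.28,0.418,-0.074],[-22.9,-35.4,-63.1]],[1,[-0.28,0.418,-0.074],[-22.9,-35.4,-63.1]],[1,[-0.28,0.418,-0.074],[-22.9,-35.4,-63.1]],[1,[-0.28,0.418,-0.074],[-22.9,-35.4,-63.1]],[1,[-0.28,0.418,-0.074],[-22.9,-35.4,-63.1]]]'
python3 - <<'E'
from go import *
print(sensors.get_obs()["joint_pos"])
R=R_tilt(270,40);rel(grasp([.472,.10,.13],R),R);rel([.36,-.12,.30],R)
E
```

```text
clock: 0.93
tool_pos: [0.3449, -0.208, 0.2877]
orientation: [178.6, 38.1, -94.2]
force: [0.9, -0.2, -0.4]
opening: 0.0875
gripper_force: 0.0
[-35.45973187   9.90471064  -3.73970316 -31.33681025 -98.37234419
  33.27689164]
shift [-0.1524 -0.1116  0.3355] turn [-1.25 -1.87 -3.26]
shift [-0.0775 -0.0097  0.0449] turn [-1.25 -1.87 -3.26]
```

```bash
python3 -m pendant '[[1,[-0.02,-0.012,0.04],[-0.6,-0.9,-1.6]],[1,[-0.04,-0.025,0.075],[-1.2,-1.9,-3.3]],[1,[-0.055,-0.035,0.11],[-1.2,-1.9,-3.3]],[1,[-0.07,-0.045,0.145],[-1.2,-1.9,-3.3]],[1,[-0.085,-0.055,0.18],[-1.2,-1.9,-3.3]],[1,[-0.1,-0.07,0.22],[-1.2,-1.9,-3.3]],[1,[-0.12,-0.085,0.255],[-1.2,-1.9,-3.3]],[1,[-0.135,-0.1,0.295],[-1.2,-1.9,-3.3]],[1,[-0.152,-0.111,0.335],[-1.2,-1.9,-3.3]],[1,[-0.152,-0.111,0.335],[-1.2,-1.9,-3.3]]]'
python3 - <<'E'
from go import *;from h import *
print(sensors.get_obs()["joint_pos"])
R=R_tilt(270,40);rel(grasp([.472,.10,.13],R),R);rel(grasp([.472,.158,.05],R),R)
for n in("side","top"):cv2.imwrite(f"pics/{n}1.png",viewer.snapshot(n)[:,:,::-1])
a=cv2.imread("pics/side1.png")[120:420,150:450];b=cv2.imread("pics/top1.png")[120:420,240:540]
cv2.imwrite("pics/c1.png",cv2.resize(np.hstack([a,b]),(800,400),interpolation=cv2.INTER_CUBIC))
E
```

```text
clock: 1.77
tool_pos: [0.4721, 0.1128, 0.1115]
orientation: [179.7, 39.9, -90.4]
force: [-1.1, -0.6, 0.3]
opening: 0.0876
gripper_force: 0.0
[  0.52810764  16.11139222 -18.38283889 -45.56583364 -64.0460651
  23.15435833]
shift [-0.0021  0.0001 -0.0036] turn [ 0.1  -0.06 -0.29]
shift [ 0.0048 -0.0001  0.095 ] turn [ 0.1  -0.06 -0.29]
```

View pics/c1.png

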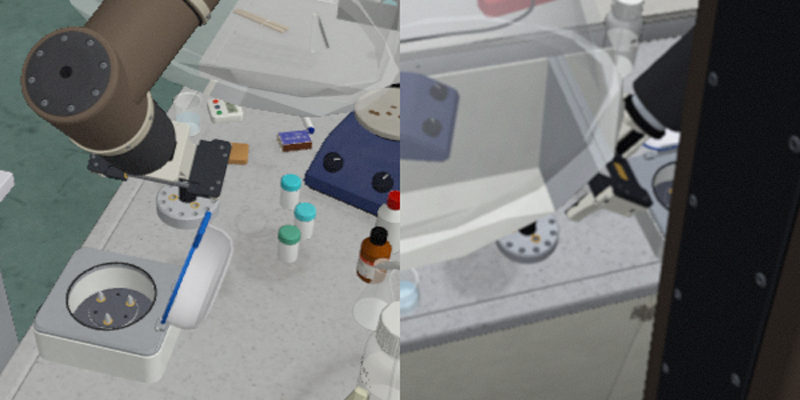

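The left (side) view shows the gripper tilted, just short of the knob, with the wrist to the right of the hood and clear of it. In the right (top) view the upper arm covers the centrifuge. I'll advance along the tool axis and grip.

```bash
python3 -m pendant '[[1,[0.001,0,0.02],[0,0,0]],[1,[0.002,0,0.04],[0,0,0]],[1,[0.003,0,0.06],[0,0,0]],[1,[0.004,0,0.08],[0,0,0]],[1,[0.005,0,0.095],[0,0,0]],[1,[0.005,0,0.095],[0,0,0]],[1,[0.005,0,0.095],[0,0,0]]]'
python3 - <<'E'
from go import *
R=R_tilt(270,40);rel(grasp([.472,.158,.05],R),R)
E
```

```text
clock: 2.45
tool_pos: [0.4725, 0.1653, 0.0377]
orientation: [179.8, 39.8, -90.3]
force: [0.4, -0.5, 1.4]
opening: 0.0878
gripper_force: 0.0
shift [-0.0023  0.0005  0.0047] turn [-0.05 -0.16 -0.24]
```

```bash
python3 -m pendant '[[0,[-0.002,0,0.005],[0,0,0]],[-0.5,[-0.002,0,0.005],[0,0,0]],[-1,[-0.002,0,0.005],[0,0,0]],[-1,[-0.002,0,0.005],[0,0,0]],[-1,[-0.002,0,0.005],[0,0,0]],[-1,[-0.002,0,0.005],[0,0,0]],[-1,[-0.002,0,0.005],[0,0,0]],[-1,[-0.002,0,0.005],[0,0,0]]]'
python3 - <<'E'
from go import *
s=sensors.get_obs();p=s["tool_pos"];R=Ro.from_euler("xyz",s["orientation"],degrees=True).as_matrix()
for d in([0,-.02,.02],[0,-.05,.035],[0,-.1,.05],[0,-.1,.09]): print(np.round(R.T@np.array(d),4))
E
```

```text
clock: 3.12
tool_pos: [0.4728, 0.1705, 0.0355]
orientation: [179.9, 39.9, -90.3]
force: [1.2, 0.2, 1.1]
opening: 0.0398
gripper_force: 0.0
[ 0.0025 -0.0001 -0.0282]
[ 0.0159 -0.0002 -0.0589]
[ 0.0447 -0.0004 -0.1025]
[ 0.0191 -0.0003 -0.1332]
```

Not closed yet, so I'll wait and then lift.

```bash
python3 -m pendant '[[-1,[0,0,0],[0,0,0]],[-1,[0,0,0],[0,0,0]],[-1,[0,0,0],[0,0,0]],[-1,[0,0,0],[0,0,0]],[-1,[0,0,0],[0,0,0]]]'
python3 -m pendant '[[-1,[0.001,0,-0.014],[0,0,0]],[-1,[0.0025,0,-0.028],[0,0,0]],[-1,[0.009,0,-0.043],[0,0,0]],[-1,[0.016,0,-0.059],[0,0,0]],[-1,[0.03,0,-0.08],[0,0,0]],[-1,[0.045,0,-0.102],[0,0,0]],[-1,[0.036,0,-0.113],[0,0,0]],[-1,[0.027,0,-0.123],[0,0,0]],[-1,[0.019,0,-0.133],[0,0,0]],[-1,[0.019,0,-0.133],[0,0,0]]]'
python3 - <<'E'
from go import *;from h import *
cv2.imwrite("pics/side2.png",viewer.snapshot("side")[:,:,::-1])
s=sensors.get_obs();print(s["joint_pos"],s["tool_pos"])
R=R_tilt(270-42.5,40)
a=cv2.imread("pics/side2.png")[180:420,160:400];cv2.imwrite("pics/c2.png",cv2.resize(a,(600,600),interpolation=cv2.INTER_CUBIC))
R0=Ro.from_euler("xyz",s["orientation"],degrees=True).as_matrix()
g=s["tool_pos"]-R0[:,2]*.0188;print("grasp pt",g,"lean",R0[:,2])
R1=Ro.from_euler("z",-42.5,degrees=True).as_matrix()@R0
print("az",np.degrees(np.arctan2(-R0[1,2],-R0[0,2])))
rel(g+R1[:,2]*.0188,R1)
rel(np.array([.457,-.1085,g[2]])+R1[:,2]*.0188,R1)
E
```

```text
clock: 3.53
tool_pos: [0.4728, 0.1705, 0.0354]
orientation: [179.9, 39.9, -90.3]
force: [1.0, 0.1, 0.4]
opening: 0.0274
gripper_force: 30.0
clock: 4.37
tool_pos: [0.4737, 0.0704, 0.1285]
orientation: [-179.7, 39.8, -90.0]
force: [-0.2, -0.7, -3.8]
opening: 0.0274
gripper_force: 30.0
[ -3.92496545  15.63152483 -16.83482894 -43.70436418 -67.72860846
  24.75495188] [0.47318656 0.07083825 0.12719025]
grasp pt [0.47310186 0.05879522 0.14162625] lean [ 0.00450502  0.640587   -0.76787239]
az -90.40293377191291
shift [ 0.0025 -0.0081 -0.002 ] turn [27.23  0.12 32.63]
shift [ 0.1309  0.0074 -0.1093] turn [27.23  0.12 32.63]
```

View pics/c2.png

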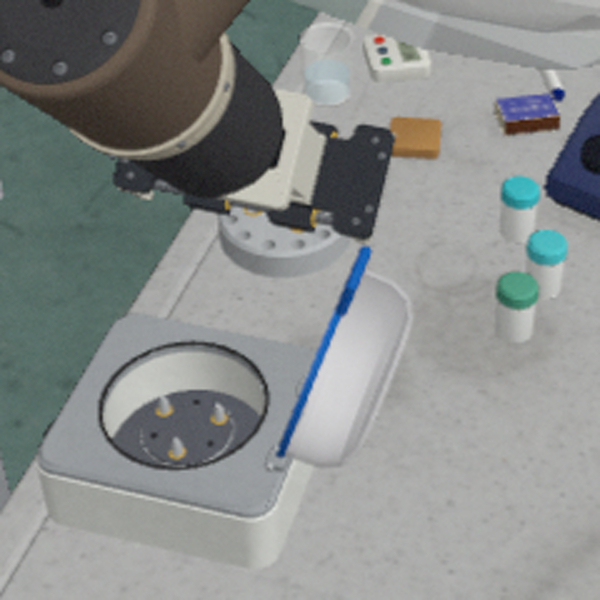

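The side view shows the rotor hanging level in the gripper, clear of the hood and of the lid (tab at about (365,250) in the crop). Next I'll turn it −42.5° in place and then move it over the hub.

```bash
python3 -m pendant '[[-1,[0,-0.001,0],[4.5,0,5.4]],[-1,[0,-0.002,0],[9,0,10.8]],[-1,[0.001,-0.004,-0.001],[13.5,0,16.2]],[-1,[0.001,-0.005,-0.001],[18,0,21.6]],[-1,[0.002,-0.007,-0.002],[22.5,0.1,27]],[-1,[0.0025,-0.008,-0.002],[27.2,0.1,32.6]],[-1,[0.0025,-0.008,-0.002],[27.2,0.1,32.6]],[-1,[0.0025,-0.008,-0.002],[27.2,0.1,32.6]]]'
python3 - <<'E'
from go import *
s=sensors.get_obs();print(s["joint_pos"],s["tool_pos"])
R0=Ro.from_euler("xyz",s["orientation"],degrees=True).as_matrix();g=s["tool_pos"]-R0[:,2]*.0188
print(g,"az",np.degrees(np.arctan2(-R0[1,2],-R0[0,2])))
R1=R_tilt(270-42.9,39.8)
rel(np.array([.457,-.1085,.138])+R1[:,2]*.0188,R1)
E
```

```text
clock: 5.08
tool_pos: [0.4787, 0.069, 0.1252]
orientation: [180.0, 39.7, -132.4]
force: [-0.0, -0.3, -2.8]
opening: 0.0274
gripper_force: 30.0
[  2.45169295   1.19808851 -33.36124871 -50.17370275 -36.14923992
  -8.23780793] [0.4786785  0.06896277 0.12519486]
[0.47057776 0.06009116 0.13965559] az -132.39945255768578
shift [ 0.1038 -0.1038 -0.0841] turn [ 0.32 -0.08  0.36]
```

```bash
python3 -m pendant '[[-1,[0.017,-0.017,-0.014],[0,0,0]],[-1,[0.035,-0.035,-0.028],[0.1,0,0.1]],[-1,[0.052,-0.052,-0.042],[0.1,0,0.2]],[-1,[0.069,-0.069,-0.056],[0.2,0,0.2]],[-1,[0.086,-0.086,-0.07],[0.3,0,0.3]],[-1,[0.104,-0.104,-0.084],[0.3,0,0.4]],[-1,[0.104,-0.104,-0.084],[0.3,0,0.4]],[-1,[0.104,-0.104,-0.084],[0.3,0,0.4]]]'
python3 - <<'E'
from go import *;from h import *
im=viewer.snapshot("side")[:,:,::-1];cv2.imwrite("pics/side3.png",im)
s=sensors.get_obs();print(s["joint_pos"],s["tool_pos"])
R0=Ro.from_euler("xyz",s["orientation"],degrees=True).as_matrix();g=s["tool_pos"]-R0[:,2]*.0188
print(g,"az",np.degrees(np.arctan2(-R0[1,2],-R0[0,2])))
cv2.imwrite("pics/c3.png",cv2.resize(im[280:400,170:330],(800,600),interpolation=cv2.INTER_CUBIC))
print("exp rotor px",proj("side",[g[0],g[1],g[2]-.026]))
E
```

```text
clock: 5.75
tool_pos: [0.4665, -0.1032, 0.1225]
orientation: [179.9, 39.7, -133.3]
force: [0.0, 0.4, -4.2]
opening: 0.0274
gripper_force: 30.0
[-24.95382002   8.49008117 -25.67854756 -49.17078431 -53.41521627
  11.41217909] [ 0.46635813 -0.10198032  0.12260357]
[ 0.45815939 -0.11076386  0.13706282] az -133.0277521714275
exp rotor px [230.87038128 324.20067744]
```

View pics/c3.png

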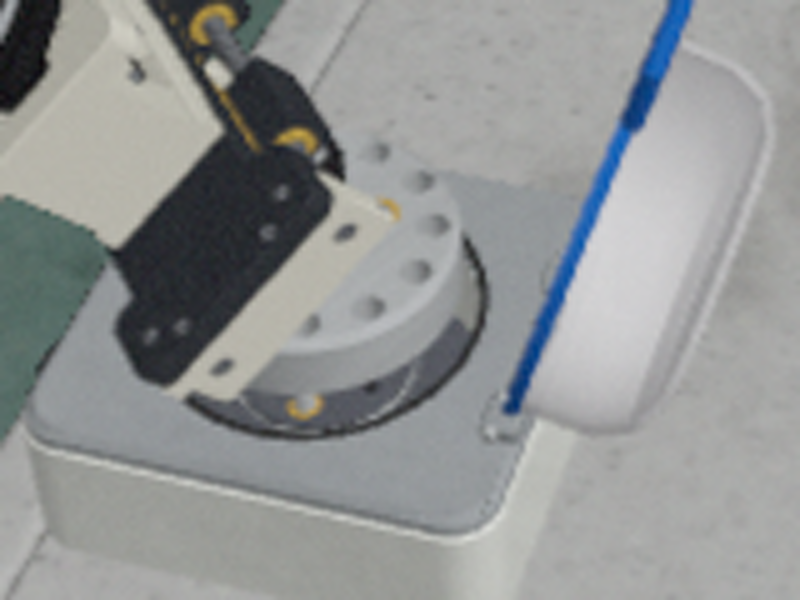

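The side view shows the rotor over the chamber, with one stud at crop (303,403) and six tube holes visible from (376,152) to (303,325). I'll use the tube-hole pattern, before and now, for precise centre and angle.

```bash
python3 - <<'E'
from h import *
from scipy.optimize import least_squares
def fit(uv,z):
    X=np.array([plane("side",u,z)[:2] for u in uv])
    def r(p):
        v=X-p[:2];a=np.arctan2(v[:,1],v[:,0])-p[2];k=np.round(a/(np.pi/6))*np.pi/6+p[2]
        return (X-p[:2]-.0425*np.c_[np.cos(k),np.sin(k)]).ravel()
    s=min((least_squares(r,[*X.mean(0)+np.array(o),a]) for a in(0,.17,.35) for o in((0,0),(-.03,.01),(-.03,-.01))),key=lambda s:s.cost)
    print("centre",s.x[:2].round(4),"phase mod30",round(np.degrees(s.x[2])%30,2),"rms mm",1e3*np.sqrt(np.mean(s.fun**2)).round(5))
c0=np.array([(120,96),(87,130),(84,171),(115,208),(169,228),(233,227),(290,204),(318,168),(319,128),(289,94)])/6.25+[259,244]-.4
c1=np.array([(376,152),(418,181),(435,224),(414,271),(368,306),(303,325)])/5+[170,280]-.4
fit(c0,.024);fit(c1,.1113)
# bushes orig and studs orig through side
b=np.array([(130,150),(233,187)])/6.25+[259,244]-.4
B=np.array([plane("side",u,.024)[:2] for u in b]);print("bush",B)
print("bush now",plane("side",np.array((390,210))/5+[170,280]-.4,.1113))
st=np.array([(166,148),(257,162),(187,217)])/4.1667+[186,309]-.4
H=np.array([plane("side",u,.04)[:2] for u in st]);c=H.mean(0);print("hub c",c,np.degrees(np.arctan2(*(H-c).T[::-1]))%120)
E
```

```text
centre [0.4757 0.1569] phase mod30 3.25 rms mm 0.41
centre [ 0.4606 -0.1135] phase mod30 20.48 rms mm 0.42000000000000004
bush [[0.45161292 0.1488465 ]
 [0.49207106 0.14106142]]
bush now [ 0.48343956 -0.09678061  0.1113    ]
hub c [ 0.45782468 -0.10902009] [36.4166105  35.46501013 36.05253915]
```

```bash
python3 - <<'E'
from go import *
s=sensors.get_obs();p=s["tool_pos"];R=Ro.from_euler("xyz",s["orientation"],degrees=True).as_matrix()
g=p-R[:,2]*.0188;print(g)
R1=R_tilt(270-42.6,40)
for z in(.137,.108): rel(np.array([.4552,-.1065,z])+R1[:,2]*.0188,R1)
E
```

```text
[ 0.45815939 -0.11076386  0.13706282]
shift [-0.0009  0.0052  0.0007] turn [-0.27 -0.27 -0.52]
shift [0.0177 0.0051 0.0231] turn [-0.27 -0.27 -0.52]
```

```bash
python3 -m pendant '[[-1,[0,0.003,0],[-0.3,-0.3,-0.5]],[-1,[-0.001,0.005,0.001],[-0.3,-0.3,-0.5]],[-1,[0.004,0.005,0.006],[-0.3,-0.3,-0.5]],[-1,[0.009,0.005,0.012],[-0.3,-0.3,-0.5]],[-1,[0.013,0.005,0.018],[-0.3,-0.3,-0.5]],[-1,[0.0177,0.005,0.023],[-0.3,-0.3,-0.5]],[-1,[0.0177,0.005,0.023],[-0.3,-0.3,-0.5]],[-1,[0.0177,0.005,0.023],[-0.3,-0.3,-0.5]]]'
python3 - <<'E'
from go import *;from h import *
im=viewer.snapshot("side")[:,:,::-1];cv2.imwrite("pics/side4.png",im)
s=sensors.get_obs();p=s["tool_pos"];R=Ro.from_euler("xyz",s["orientation"],degrees=True).as_matrix()
g=p-R[:,2]*.0188;print(g,"az",np.degrees(np.arctan2(-R[1,2],-R[0,2])),s["force"])
R1=R_tilt(270-42.6,40)
rel(np.array([.4552,-.1065,.108])+R1[:,2]*.0188,R1)
cv2.imwrite("pics/c4.png",cv2.resize(im[285:385,180:313],(800,600),interpolation=cv2.INTER_CUBIC))
E
```

```text
clock: 6.47
tool_pos: [0.463, -0.097, 0.0936]
orientation: [179.9, 40.0, -132.7]
force: [0.1, 0.5, -2.4]
opening: 0.0276
gripper_force: 30.0
[ 0.45504985 -0.10599875  0.10842716] az -132.62900467583177 [ 0.50009508  0.54650908 -3.70207973]
shift [ 0.0005 -0.0004  0.0002] turn [-0.02  0.01 -0.02]
```

View pics/c4.png

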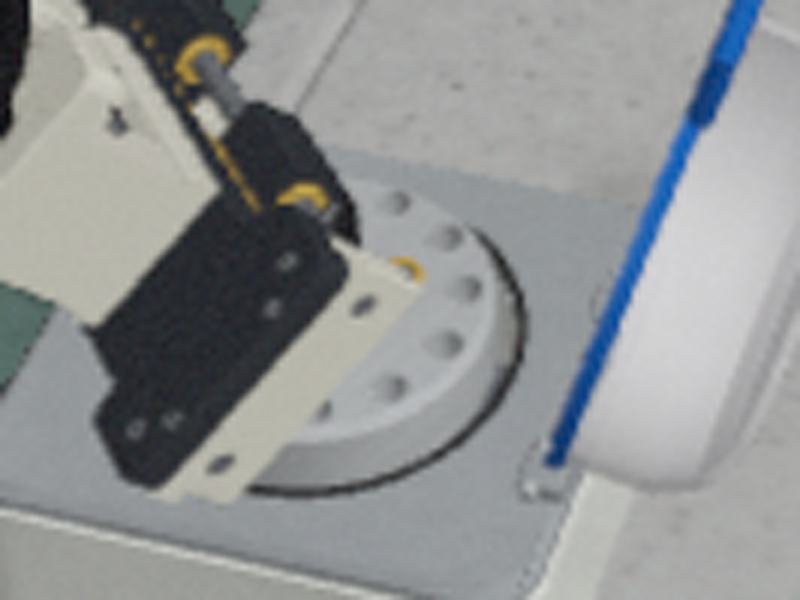

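The picture shows the rotor entering the chamber concentrically, with the rim gap even at the right. A quick check of centre and phase, then down.

```bash
python3 - <<'E'
from h import *
from scipy.optimize import least_squares
c1=np.array([(397,201),(443,236),(463,288),(443,345),(388,388)])/6.015+[180,285]-.4
X=np.array([plane("side",u,.0826)[:2] for u in c1])
def r(p):
    v=X-p[:2];a=np.arctan2(v[:,1],v[:,0])-p[2];k=np.round(a/(np.pi/6))*np.pi/6+p[2]
    return (X-p[:2]-.0425*np.c_[np.cos(k),np.sin(k)]).ravel()
s=least_squares(r,[.458,-.109,np.radians(21)]);print(s.x[:2],np.degrees(s.x[2])%30,np.abs(s.fun).max())
E
```

```text
[ 0.45693051 -0.10691364] 20.72875131054405 0.0007556823176722328
```

```bash
python3 -m pendant '[[-1,[0.0005,-0.0015,-0.0005],[0,0,0]],[-1,[0.0005,-0.0015,-0.0005],[0,0,0]],[-1,[0.002,-0.0015,0.0012],[0,0,0]],[-1,[0.0035,-0.0015,0.003],[0,0,0]],[-1,[0.005,-0.0015,0.005],[0,0,0]],[-1,[0.0065,-0.0015,0.0065],[0,0,0]],[-1,[0.0075,-0.0015,0.008],[0,0,0]],[-1,[0.0075,-0.0015,0.008],[0,0,0]]]'
python3 - <<'E'
from go import *
s=sensors.get_obs();p=s["tool_pos"];R=Ro.from_euler("xyz",s["orientation"],degrees=True).as_matrix()
print(p-R[:,2]*.0188,s["force"],s["moment"])
E
```

```text
clock: 7.18
tool_pos: [0.4638, -0.0984, 0.0829]
orientation: [-180.0, 40.0, -132.6]
force: [0.6, 0.0, -2.8]
opening: 0.0271
gripper_force: 30.0
[ 0.45561845 -0.10733796  0.09730883] [ 0.64174762  0.00715555 -2.75863208] [-2.10094727  2.02486452  0.01876743]
```

The underside is at about 47 mm, so the holes are already over the studs with no contact force. Continuing down.

```bash
python3 -m pendant '[[-1,[0.001,0,0.001],[0,0,0]],[-1,[0.002,0,0.0023],[0,0,0]],[-1,[0.003,0,0.0036],[0,0,0]],[-1,[0.004,0,0.0046],[0,0,0]],[-1,[0.0045,0,0.0053],[0,0,0]],[-1,[0.005,0,0.006],[0,0,0]],[-1,[0.005,0,0.006],[0,0,0]]]'
python3 - <<'E'
from go import *
s=sensors.get_obs();p=s["tool_pos"];R=Ro.from_euler("xyz",s["orientation"],degrees=True).as_matrix()
print(p-R[:,2]*.0188,s["force"],s["moment"])
E
```

```text
clock: 7.77
tool_pos: [0.4641, -0.0986, 0.0756]
orientation: [-179.9, 40.0, -132.6]
force: [0.4, -0.4, -2.7]
opening: 0.0273
gripper_force: 30.0
[ 0.45591608 -0.1074406   0.08996943] [ 0.41248225 -0.42387779 -2.69949625] [-2.04374262  1.93028588  0.03540056]
```

```bash
python3 -m pendant '[[-1,[0.0005,0,0.0006],[0,0,0]],[-1,[0.001,0,0.0011],[0,0,0]],[-1,[0.0013,0,0.0015],[0,0,0]],[-1,[0.0013,0,0.0015],[0,0,0]]]'
python3 - <<'E'
from go import *
s=sensors.get_obs();p=s["tool_pos"];R=Ro.from_euler("xyz",s["orientation"],degrees=True).as_matrix()
print(p-R[:,2]*.0188,s["force"],s["moment"])
E
```

```text
clock: 8.1
tool_pos: [0.4643, -0.0985, 0.0753]
orientation: [-179.8, 40.1, -132.4]
force: [-7.4, -2.9, 16.9]
opening: 0.0274
gripper_force: 30.0
[ 0.45608902 -0.10740673  0.08971879] [-7.36793442 -2.91135788 16.89410244] [0.76701853 1.10864839 0.91450472]
```

The rotor is seated: 17 N of contact at exactly the home height. I'll relieve the load, open halfway and withdraw.

```bash
python3 -m pendant '[[-1,[-0.0008,0,-0.001],[0,0,0]],[-1,[-0.0008,0,-0.001],[0,0,0]],[0,[-0.0008,0,-0.001],[0,0,0]],[0,[-0.0008,0,-0.001],[0,0,0]],[0,[-0.0008,0,-0.001],[0,0,0]],[0,[-0.0008,0,-0.001],[0,0,0]],[0,[-0.0008,0,-0.001],[0,0,0]]]'
python3 -m pendant '[[0,[-0.0008,0,-0.01],[0,0,0]],[0,[-0.0008,0,-0.03],[0,0,0]],[0,[-0.0008,0,-0.06],[0,0,0]],[0,[-0.0008,0,-0.09],[0,0,0]],[0,[-0.0008,0,-0.11],[0,0,0]],[0,[-0.0008,0,-0.11],[0,0,0]]]'
python3 - <<'E'
from go import *;from h import *
for n in("side","top"):cv2.imwrite(f"pics/{n}5.png",viewer.snapshot(n)[:,:,::-1])
s=sensors.get_obs();print(s["joint_pos"],s["tool_pos"],s["force"])
a=cv2.imread("pics/side5.png")[190:430,160:400];b=cv2.imread("pics/top5.png")[130:370,380:620]
cv2.imwrite("pics/c5.png",cv2.resize(np.hstack([a,b]),(800,400),interpolation=cv2.INTER_CUBIC))
E
```

```text
clock: 8.68
tool_pos: [0.464, -0.0985, 0.0748]
orientation: [-179.9, 40.0, -132.6]
force: [-0.2, 0.5, -1.4]
opening: 0.0435
gripper_force: 0.0
clock: 9.18
tool_pos: [0.4163, -0.1528, 0.1632]
orientation: [-179.5, 40.0, -132.3]
force: [0.9, -0.5, 0.1]
opening: 0.044
gripper_force: 0.0
[-33.82427281   5.29568844 -24.16018454 -45.84790751 -62.30592939
  14.06616733] [ 0.41641754 -0.15074377  0.16060701] [-0.51690501 -1.11336799 -0.36004789]
```

View pics/c5.png

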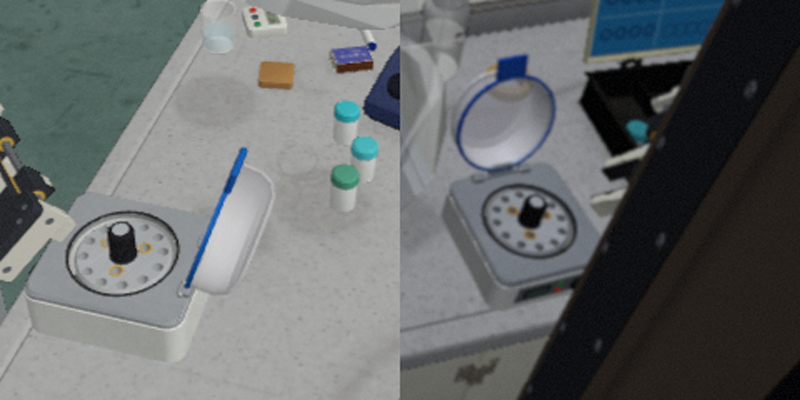

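The picture shows the rotor seated level in the chamber with a stud tip in each bush, the lid still open (tab at crop (243,154) side, (512,67) top) and the bystanders undisturbed. Now I need the housing yaw and the tab position for the lid.

```bash
python3 - <<'E'
from h import *;from go import *
np.set_printoptions(precision=4,suppress=True)
q=lambda u,v:(160+u/1.6667,190+v/1.6667)
a,b=plane("side",q(45,303),.064),plane("side",q(165,321),.064);d=b-a;print("edge x yaw",np.degrees(np.arctan2(d[1],d[0])),a,b)
a,b=plane("side",q(38,265),.066),plane("side",q(88,203),.066);d=b-a;print("edge y yaw",np.degrees(np.arctan2(-d[0],d[1])),a,b)
qt=lambda u,v:(380+(u-400)*.6,130+v*.6)
print("hinge L/R top",plane("top",qt(474,178),.07),plane("top",qt(526,165),.07))
for n in("side","top"):
    im=cv2.imread(f"pics/{n}5.png");hsv=cv2.cvtColor(im,cv2.COLOR_BGR2HSV);m=cv2.inRange(hsv,(105,140,80),(120,255,255))
    if n=="side":m[:270]=0;m[:,:260]=0;m[400:]=0;m[:,330:]=0
    else:m[:155]=0;m[185:]=0;m[:,:430]=0;m[:,470:]=0
    ys,xs=np.where(m>0);print(n,xs.min(),xs.max(),ys.min(),ys.max(),"toprow x",xs[ys<=ys.min()+1].mean())
print("tab top mid",tri((306,281),(448,163)))
R=np.array([[-1,0,0],[0,np.cos(.349),np.sin(.349)],[0,np.sin(.349),-np.cos(.349)]]).T;print(R,np.linalg.det(R))
rel([.45,-.09,.34],R)
E
```

```text
edge x yaw 6.677984412793534 [ 0.41   -0.1933  0.064 ] [ 0.5338 -0.1788  0.064 ]
edge y yaw -6.532643237605878 [ 0.3811 -0.1519  0.066 ] [ 0.3924 -0.0535  0.066 ]
hinge L/R top [ 0.5346 -0.0629  0.07  ] [ 0.5396 -0.1413  0.07  ]
side 271 307 279 362 toprow x 305.7142857142857
top 430 461 163 184 toprow x 451.7692307692308
tab top mid [ 0.5874 -0.0992  0.2346]
[[-1.      0.      0.    ]
 [ 0.      0.9397  0.342 ]
 [ 0.      0.342  -0.9397]] 1.0
shift [-0.1671  0.016  -0.094 ] turn [-1.84 29.21 51.06]
```

```bash
python3 - <<'E'
from h import *
print("chart corner",tri((424,414),(510,68)),"wash bottle",tri((455,360),(412,120)),"base",plane("side",(440,430),0),"chart bottom",plane("top",(492,165),.05))
E
python3 -m pendant '[[-1,[-0.02,0.002,-0.04],[0,3.2,5.7]],[-1,[-0.05,0.005,-0.065],[-0.4,6.5,11.3]],[-1,[-0.08,0.008,-0.08],[-0.6,9.7,17]],[-1,[-0.11,0.011,-0.09],[-0.8,13,22.7]],[-1,[-0.14,0.014,-0.094],[-1,16.2,28.4]],[-1,[-0.167,0.016,-0.094],[-1.2,19.5,34]],[-1,[-0.167,0.016,-0.094],[-1.4,22.7,39.7]],[-1,[-0.167,0.016,-0.094],[-1.6,26,45.4]],[-1,[-0.167,0.016,-0.094],[-1.8,29.2,51.1]],[-1,[-0.167,0.016,-0.094],[-1.8,29.2,51.1]]]'
cat >> go.py <<'E'
R20=np.array([[-1,0,0],[0,np.cos(.349),np.sin(.349)],[0,np.sin(.349),-np.cos(.349)]]).T
E
python3 - <<'E'
from go import *
print(sensors.get_obs()["joint_pos"])
rel([.625,-.083,.31],R20);rel([.625,-.083,.22],R20)
E
```

```text
chart corner [ 0.79444626 -0.33384833  0.30093738] wash bottle [ 0.83036824 -0.1317489   0.1686588 ] base [ 0.83744859 -0.13652991  0.        ] chart bottom [ 0.74179104 -0.34966032  0.05      ]
clock: 10.12
tool_pos: [0.4503, -0.0881, 0.3392]
orientation: [160.0, 1.5, -178.5]
force: [0.9, -0.6, -0.1]
opening: 0.0002
gripper_force: 0.0
[ -4.71157687   0.437032    -4.56733936 -20.05426924 -85.99760551
 -81.92842277]
shift [-0.1739 -0.011   0.032 ] turn [-0.02  0.91  1.93]
shift [-0.1715 -0.0417  0.1166] turn [-0.02  0.91  1.93]
```

```bash
python3 -m pendant '[[-1,[-0.035,-0.002,0.006],[0,0.2,0.4]],[-1,[-0.07,-0.004,0.013],[0,0.4,0.8]],[-1,[-0.105,-0.007,0.019],[0,0.6,1.2]],[-1,[-0.14,-0.009,0.026],[0,0.8,1.6]],[-1,[-0.174,-0.011,0.032],[0,0.9,1.9]],[-1,[-0.174,-0.011,0.032],[0,0.9,1.9]],[-1,[-0.173,-0.021,0.06],[0,0.9,1.9]],[-1,[-0.172,-0.032,0.089],[0,0.9,1.9]],[-1,[-0.1715,-0.042,0.117],[0,0.9,1.9]],[-1,[-0.1715,-0.042,0.117],[0,0.9,1.9]]]'
python3 - <<'E'
from go import *;from h import *
for n in("side","top"):cv2.imwrite(f"pics/{n}6.png",viewer.snapshot(n)[:,:,::-1])
a=cv2.imread("pics/side6.png")[190:430,160:400];b=cv2.imread("pics/top6.png")[90:330,360:600]
cv2.imwrite("pics/c6.png",cv2.resize(np.hstack([a,b]),(800,400),interpolation=cv2.INTER_CUBIC))
s=sensors.get_obs();p=s["tool_pos"];print(s["force"]);R=Ro.from_euler("xyz",s["orientation"],degrees=True).as_matrix()
# path: corner follows tab at r=.165
h=np.array([.534,-.102,.066]);xh=np.array([.998,.07,0])
for f in(100,90,80,70,60,50,40,30,20,10,0,-4):
    c=np.cos(np.radians(f));q=np.sin(np.radians(f));C=h-xh*.167*c+np.array([0,0,.167*q])
    t=C+[.0095,.017,.007];print(f,np.round(t,3),np.round(R.T@(t-p),3))
E
```

```text
clock: 10.95
tool_pos: [0.622, -0.0825, 0.212]
orientation: [159.8, -0.4, -179.9]
force: [-0.7, 1.7, -1.9]
opening: 0.0005
gripper_force: 0.0
[-0.45098991 -0.18887045  1.17088123]
100 [ 0.572 -0.083  0.237] [ 0.052  0.007 -0.017]
90 [ 0.544 -0.085  0.24 ] [ 0.081  0.006 -0.02 ]
80 [ 0.515 -0.087  0.237] [ 0.11   0.004 -0.019]
70 [ 0.486 -0.089  0.23 ] [ 0.138 -0.001 -0.012]
60 [ 0.46  -0.091  0.218] [ 0.165 -0.007 -0.001]
50 [ 0.436 -0.093  0.201] [ 0.188 -0.014  0.014]
40 [ 0.416 -0.094  0.18 ] [ 0.209 -0.022  0.033]
30 [ 0.399 -0.095  0.156] [ 0.226 -0.031  0.055]
20 [ 0.387 -0.096  0.13 ] [ 0.238 -0.041  0.079]
10 [ 0.379 -0.097  0.102] [ 0.246 -0.051  0.105]
0 [ 0.377 -0.097  0.073] [ 0.248 -0.061  0.133]
-4 [ 0.377 -0.097  0.061] [ 0.248 -0.065  0.144]
```

View pics/c6.png

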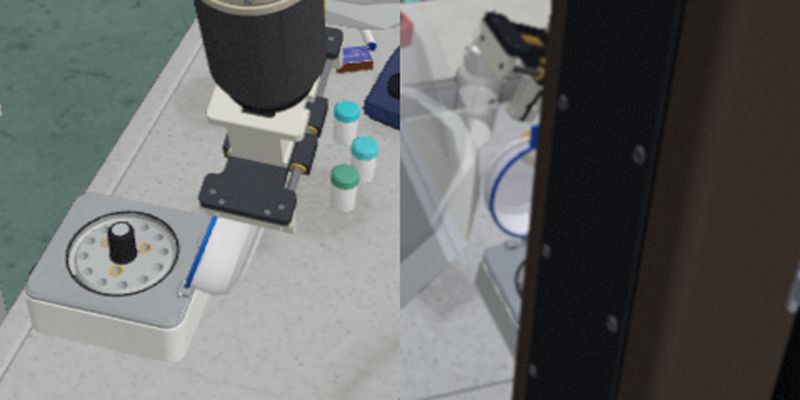

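The side view shows the closed fingers behind the lid tab and the lid not yet touched. In the top view the tab is just ahead of the fingers, by the black upper arm. I'll pull along the arc.

```bash
python3 -m pendant '[[-1,[0.015,0,0],[0,0,0]],[-1,[0.03,0.001,-0.003],[0,0,0]],[-1,[0.045,0.003,-0.007],[0,0,0]],[-1,[0.06,0.003,-0.01],[0,0,0]],[-1,[0.08,0.003,-0.012],[0,0,0]],[-1,[0.095,0.002,-0.012],[0,0,0]],[-1,[0.11,0.001,-0.011],[0,0,0]],[-1,[0.124,-0.001,-0.009],[0,0,0]],[-1,[0.138,-0.003,-0.006],[0,0,0]],[-1,[0.152,-0.006,0],[0,0,0]]]'
python3 - <<'E'
from go import *;from h import *
cv2.imwrite("pics/side7.png",viewer.snapshot("side")[:,:,::-1])
s=sensors.get_obs();p=s["tool_pos"];print(s["force"],s["joint_pos"]);R=Ro.from_euler("xyz",s["orientation"],degrees=True).as_matrix()
h=np.array([.534,-.102,.066]);xh=np.array([.998,.07,0])
for f in(60,50,40,30,20,10,0,-4):
    c=np.cos(np.radians(f));q=np.sin(np.radians(f));C=h-xh*.167*c+np.array([0,0,.167*q])
    t=C+[.0095,.017,.007];print(f,np.round(t,3),np.round(R.T@(t-p),3))
E
```

```text
clock: 11.88
tool_pos: [0.4748, -0.0904, 0.2207]
orientation: [160.1, 0.6, -179.9]
force: [0.9, 0.1, 2.0]
opening: 0.0003
gripper_force: 0.7
[-4.37083395  0.36041461 -1.78729576] [ -4.82747514   6.97766663 -12.80398945 -20.93656248 -72.70314787
 -78.23562442]
60 [ 0.46  -0.091  0.218] [ 0.012 -0.001  0.001]
50 [ 0.436 -0.093  0.201] [ 0.036 -0.008  0.016]
40 [ 0.416 -0.094  0.18 ] [ 0.056 -0.017  0.035]
30 [ 0.399 -0.095  0.156] [ 0.073 -0.026  0.057]
20 [ 0.387 -0.096  0.13 ] [ 0.086 -0.036  0.081]
10 [ 0.379 -0.097  0.102] [ 0.093 -0.046  0.107]
0 [ 0.377 -0.097  0.073] [ 0.096 -0.056  0.135]
-4 [ 0.377 -0.097  0.061] [ 0.096 -0.06   0.146]
```

```bash
cat > lid.py <<'E'
from h import *
import sys
im=cv2.imread(sys.argv[1]);hsv=cv2.cvtColor(im,cv2.COLOR_BGR2HSV);m=cv2.inRange(hsv,(105,140,80),(120,255,255));m[:230]=0;m[:,:150]=0;m[400:]=0;m[:,335:]=0
ys,xs=np.where(m>0);print("blue",len(xs),"x",xs.min(),xs.max(),"y",ys.min(),ys.max(),"at left",ys[xs<=xs.min()+2].mean(),"at top",xs[ys<=ys.min()+1].mean())
h=np.array([.534,-.102,.066])
for f in(107,90,70,60,45,20,0):
    r=np.radians(f);print(f,*[np.round(proj("side",h+[-d*np.cos(r),-d*.07*np.cos(r)+y,d*np.sin(r)])) for d,y in((.173,0),(.146,0),(.08,.067),(.08,-.067))])
E
for i in 5 6 7;do python3 lid.py pics/side$i.png;done
```

```text
blue 273 x 271 307 y 279 362 at left 359.0 at top 305.7142857142857
107 [303. 283.] [298. 294.] [299. 293.] [273. 349.]
90 [271. 274.] [272. 287.] [286. 290.] [259. 345.]
70 [235. 273.] [242. 286.] [272. 289.] [242. 344.]
60 [220. 277.] [229. 289.] [265. 290.] [235. 345.]
45 [201. 286.] [213. 296.] [256. 294.] [226. 349.]
20 [183. 309.] [198. 315.] [247. 304.] [217. 359.]
0 [182. 331.] [197. 334.] [246. 314.] [216. 369.]
blue 114 x 271 289 y 320 361 at left 358.61538461538464 at top 288.0
107 [303. 283.] [298. 294.] [299. 293.] [273. 349.]
90 [271. 274.] [272. 287.] [286. 290.] [259. 345.]
70 [235. 273.] [242. 286.] [272. 289.] [242. 344.]
60 [220. 277.] [229. 289.] [265. 290.] [235. 345.]
45 [201. 286.] [213. 296.] [256. 294.] [226. 349.]
20 [183. 309.] [198. 315.] [247. 304.] [217. 359.]
0 [182. 331.] [197. 334.] [246. 314.] [216. 369.]
blue 258 x 228 263 y 276 359 at left 305.6046511627907 at top 228.33333333333334
107 [303. 283.] [298. 294.] [299. 293.] [273. 349.]
90 [271. 274.] [272. 287.] [286. 290.] [259. 345.]
70 [235. 273.] [242. 286.] [272. 289.] [242. 344.]
60 [220. 277.] [229. 289.] [265. 290.] [235. 345.]
45 [201. 286.] [213. 296.] [256. 294.] [226. 349.]
20 [183. 309.] [198. 315.] [247. 304.] [217. 359.]
0 [182. 331.] [197. 334.] [246. 314.] [216. 369.]
```

The lid is at about 65° and following. Continuing the arc.

```bash
python3 -m pendant '[[-1,[0.012,-0.001,0.001],[0,0,0]],[-1,[0.024,-0.004,0.008],[0,0,0]],[-1,[0.036,-0.008,0.016],[0,0,0]],[-1,[0.046,-0.012,0.025],[0,0,0]],[-1,[0.056,-0.017,0.035],[0,0,0]],[-1,[0.065,-0.021,0.046],[0,0,0]],[-1,[0.073,-0.026,0.057],[0,0,0]],[-1,[0.08,-0.031,0.069],[0,0,0]],[-1,[0.086,-0.036,0.081],[0,0,0]],[-1,[0.086,-0.036,0.081],[0,0,0]]]'
python3 - <<'E'
from go import *;from h import *
cv2.imwrite("pics/side8.png",viewer.snapshot("side")[:,:,::-1])
s=sensors.get_obs();p=s["tool_pos"];print(s["force"],s["joint_pos"]);R=Ro.from_euler("xyz",s["orientation"],degrees=True).as_matrix()
h=np.array([.534,-.102,.066]);xh=np.array([.998,.07,0])
for f in(20,10,0,-4):
    c=np.cos(np.radians(f));q=np.sin(np.radians(f));C=h-xh*.167*c+np.array([0,0,.167*q])
    t=C+[.0095,.017,.007];print(f,np.round(t,3),np.round(R.T@(t-p),3))
E
python3 lid.py pics/side8.png|head -1
```

```text
clock: 12.77
tool_pos: [0.3867, -0.0962, 0.128]
orientation: [160.0, 0.2, -179.9]
force: [-0.7, -0.4, -0.7]
opening: 0.0
gripper_force: 0.0
[-0.13013794 -0.89165754  0.08469746] [ -7.01735733   5.84765287 -26.88760281 -22.7216141  -61.59757567
 -71.14663362]
20 [ 0.387 -0.096  0.13 ] [ 0.001  0.001 -0.001]
10 [ 0.379 -0.097  0.102] [ 0.008 -0.009  0.025]
0 [ 0.377 -0.097  0.073] [ 0.011 -0.019  0.053]
-4 [ 0.377 -0.097  0.061] [ 0.011 -0.023  0.064]
blue 351 x 181 266 y 306 366 at left 314.75 at top 201.0
```

```bash
python3 -m pendant '[[-1,[0.004,-0.004,0.012],[0,0,0]],[-1,[0.008,-0.009,0.025],[0,0,0]],[-1,[0.009,-0.012,0.033],[0,0,0]],[-1,[0.01,-0.015,0.04],[0,0,0]],[-1,[0.01,-0.0165,0.045],[0,0,0]],[-1,[0.011,-0.018,0.05],[0,0,0]],[-1,[0.011,-0.018,0.05],[0,0,0]],[-1,[0.011,-0.018,0.05],[0,0,0]]]'
python3 - <<'E'
from go import *;from h import *
cv2.imwrite("pics/side9.png",viewer.snapshot("side")[:,:,::-1]);s=sensors.get_obs();print(s["tool_pos"],s["force"])
E
python3 lid.py pics/side9.png|head -1
```

```text
clock: 13.48
tool_pos: [0.3785, -0.0967, 0.0776]
orientation: [160.0, 0.4, -179.8]
force: [-4.1, -0.0, 24.9]
opening: 0.0005
gripper_force: 12.6
[ 0.37843184 -0.09671717  0.07754999] [-4.6025037  -0.45758259 24.96920504]
blue 273 x 180 265 y 329 371 at left 334.2307692307692 at top 184.0
```

There's a 25 N stop at the expected shut height. I'll press 1 mm more, then retreat up and toward the robot's right.

```bash
python3 -m pendant '[[-1,[0,-0.0003,0.0009],[0,0,0]],[-1,[0,-0.0003,0.0009],[0,0,0]],[-1,[0,-0.0003,0.0009],[0,0,0]],[-1,[0,0.003,-0.008],[0,0,0]],[-1,[0,0.01,-0.03],[0,0,0]],[-1,[0,0.02,-0.06],[0,0,0]],[-1,[0,0.03,-0.09],[0,0,0]],[-1,[0,0.04,-0.12],[0,0,0]],[-1,[0,0.04,-0.12],[0,0,0]],[-1,[0,0.04,-0.12],[0,0,0]]]'
python3 - <<'E'
from go import *;from h import *
cv2.imwrite("pics/side10.png",viewer.snapshot("side")[:,:,::-1]);s=sensors.get_obs();print(s["tool_pos"],s["force"])
for f in(0,2,4,8):
    r=np.radians(f);h=np.array([.5345,-.102,.070]);print(f,*[np.round(proj("side",h+[-d*np.cos(r),-d*.07*np.cos(r)+y,d*np.sin(r)]),1) for d,y in((.173,.02),(.173,-.02))])
E
python3 lid.py pics/side10.png|head -1
```

```text
clock: 14.37
tool_pos: [0.3778, -0.1, 0.2039]
orientation: [160.1, 0.5, -179.9]
force: [-0.3, 1.2, -0.4]
opening: 0.0005
gripper_force: 0.0
[ 0.37684851 -0.09967959  0.20244521] [0.92900517 0.17541511 0.25854116]
0 [187.6 321.9] [177.1 337.6]
2 [187.2 319.6] [176.7 335.3]
4 [186.9 317.3] [176.4 333. ]
8 [186.7 312.8] [176.  328.5]
blue 400 x 180 265 y 321 371 at left 334.375 at top 191.28571428571428
```

To be sure it is the hard stop, I'll press once more and read the stiffness.

```bash
python3 -m pendant '[[-1,[0,-0.01,0.03],[0,0,0]],[-1,[0,-0.02,0.06],[0,0,0]],[-1,[0,-0.03,0.09],[0,0,0]],[-1,[0,-0.036,0.108],[0,0,0]],[-1,[0,-0.039,0.116],[0,0,0]],[-1,[0,-0.04,0.12],[0,0,0]],[-1,[0,-0.04,0.12],[0,0,0]],[-1,[0,-0.04,0.12],[0,0,0]]]'
python3 -m pendant '[[-1,[0,-0.0005,0.0015],[0,0,0]],[-1,[0,-0.0005,0.0015],[0,0,0]],[-1,[0,-0.0005,0.0015],[0,0,0]]]'
python3 -m pendant '[[-1,[0,0.003,-0.008],[0,0,0]],[-1,[0,0.01,-0.03],[0,0,0]],[-1,[0,0.02,-0.06],[0,0,0]],[-1,[0,0.03,-0.09],[0,0,0]],[-1,[0,0.04,-0.12],[0,0,0]],[-1,[0,0.04,-0.12],[0,0,0]],[-1,[0,0.04,-0.12],[0,0,0]]]'
python3 - <<'E'
from h import *
cv2.imwrite("pics/side11.png",viewer.snapshot("side")[:,:,::-1])
E
python3 lid.py pics/side11.png|head -1
```

```text
clock: 15.08
tool_pos: [0.3744, -0.0959, 0.0772]
orientation: [159.9, -0.1, -179.7]
force: [-15.0, 1.1, 37.2]
opening: 0.0005
gripper_force: 19.0
clock: 15.33
tool_pos: [0.3744, -0.0959, 0.0768]
orientation: [159.9, -0.0, -179.6]
force: [-18.5, 1.2, 52.4]
opening: 0.0003
gripper_force: 26.1
clock: 15.92
tool_pos: [0.3774, -0.0999, 0.2019]
orientation: [160.0, 0.5, -179.9]
force: [-0.2, -0.4, -1.1]
opening: 0.0
gripper_force: 0.0
blue 400 x 180 265 y 321 371 at left 334.53333333333336 at top 191.28571428571428
```

The stop is hard: force went from 37 to 52 N with only 0.4 mm of movement, and the lid's image didn't change. The robot is clear, so I'm handing in.

```bash
python3 -c "
from plant import workorder;print(workorder.close_job())"
```

```text
the job is handed in; nothing more can be done
None
```

The rotor is seated on the hub studs, the lid is pressed shut against its hard stop, and the job is handed in at about 16 s; no verdict was returned.

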